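Pull up the counter socket tower

ROBOT

A 7-joint arm with a two-finger parallel gripper is mounted at the origin on the work surface. World frame = base frame: x ahead of the robot, y to its left, z up, the work surface at z = 0. Lengths are in mm, angles in rad, forces in N, time in s.
With the tool pointing down it reaches from about 350 to 900 mm from the base axis. Payload 7.2 kg.
Tool frame: the origin (TCP) lies between the finger pads; the fingertips stand tip_extent ahead of it and the grasp point (between the pads) lies 3 mm ahead of it (tip_extent is the distance from the TCP to the fingertips, in mm); z points along the fingers, y is the line along which they close (so a half turn about z gives the same grasp; the last joint's range is limited). The gripper opens to 88 mm and grips with 3 to 60 N. Pads are 20 mm wide; open, the fingers measure 115 mm over their backs; the gripper's body (75 mm by 178 mm) begins 61 mm behind the grasp point.
Start: joints at [1.19, 0.411, -0.013, 1.596, 0.006, 1.134, -0.082], TCP at [192.315, -594.679, 244.653] pointing down, gripper open.
Joint ranges: [-2.95, 2.95], [-0.29, 1.99], [-1.47, 1.44], [0.14, 2.54], [-1.03, 4.17], [0.13, 1.85], [-2.86, 2.86]. Speed limits (rad/s): [2.39, 2.39, 3.01, 3.01, 3.14, 3.14, 3.14].

INTERFACE

Orientations are given as a rotation vector (axis times angle).
In Python, from cell import * gives the robot as it stands. The module is installed in compiled form; this text tells all that it offers.
- The arm moves only by the tool tcp_steps, called after "Request:" by a JSON object that holds its "fn" and its "kwargs". Schema: {"type":"object","properties":{"moves":{"type":"array","items":{"type":"object","properties":{"sx":{"type":"number"},"sy":{"type":"number"},"sz":{"type":"number"},"spin":{"type":"number"}},"additionalProperties":false},"minItems":1,"maxItems":20},"jaw":{"type":"number"},"squeeze":{"type":"number"},"only":{"type":"string"},"quiet":{"type":"boolean"},"lines":{"type":"string"}},"required":["moves"],"additionalProperties":false}. moves is a list of rows, 1 to 20 of them, each an object with the fields sx, sy, sz (the shift in normalised numbers (1 is 750 mm)), spin (a turn about the tool's z in a scale on which 1.0 is 4 rad); a field left out counts as zero; each row is the pose to reach, as a shift and turn from the pose commanded when the call began, along the tool's axes at that moment; what a row does not reach only later rows make up. A row lasts 1/8 s, in which the tool goes at most 62.5 mm and 0.188 rad, less where a joint would pass 70% of its speed; a pose out of reach is approached as far as the arm can. jaw is the opening from 0.0 (shut) to 1.0 (fully open), set as the call begins (left out keeps the last). The fingers move at their own pace and stop on an object; squeeze is the grip in N (left out, the last holds). Time passes only in rows, so rows that do not move let the fingers close. The tool returns the time, the measured TCP pose, the force, the opening and the grip force at its end. only (a regular expression) keeps the lines of the reply that match it, lines (a string "A,B") keeps lines A to B, and quiet returns only ok. No shift or turn number may pass 1 either way. Input that does not fit is refused with a message, and nothing moves.
- read_state(): the state, without advancing time (a new reading comes with each control period).
- snapshot(name): name is "side" or "top"; returns (picture, depth): 480x640x3 uint8, red, green, blue; 480x640 float32, mm along the optical axis (not along the pixel's ray), 0 where there is no reading.
- camera_info(name): a dict with "mtx" (3x3 intrinsics, pixels), "R" (3x3) and "t" (3): a world point X has camera coordinates R X + t. Camera axes: x right, y down, z forward; pixel columns grow to the right and rows downward; lengths in mm; the calibration is good to about 2 mm. A picture is of the moment at which its call begins. camera_info takes no time and is no camera call.
- hand_in(): hands the job in; it is judged then, once.
The state is a dict: "time": time; "joint_pos": joint angles; "dq": joint speeds; "tau": joint torques, N m; "eef_pos": TCP position; "orientation": TCP orientation; "ft_force": force on the tool from outside, world axes, zero at the start; "moment": the same for the moment, N m; "opening": opening from 0.0 (shut) to 1.0 (fully open); "grasp_force": force on a finger pad.
Only numpy, scipy, OpenCV 4.12 (cv2) and the standard library are available. Lean on these libraries where they do the work, as an engineer would, in place of code of your own. Each camera call takes 0.05 s, during which the arm holds its last target. There are 200 camera calls.

TASK

The pop-up socket tower in the counter is under its loose steel splash cover: lift the cover off by its handle and stand it upright on the round wooden trivet, wholly on the wood, and let go of it. Then squeeze the tower's release button, keep it squeezed while you pull the tower past its first stop up to the second stop, as far as it goes, and finish while still holding it up there so that I can plug in the mixer. Leave the mug, the jar and the pepper mill alone.

Things in the scene. Friction and masses are not known exactly. Their poses are not given: they have to be found in the camera images.
- socket: Fixed round steel flange, 130 mm diameter, 6 mm thick; origin at its centre on the counter surface (z = 0), z up. The tower rises through its centre: an upright aluminium column, 50 mm along this body's x and 40 mm along its y, flat top 77 mm above the counter when down, 0.45 kg (about 5 N to raise). Position and yaw vary.
- tower (a joint): How far the tower is pulled up, in m: 0 = down, 0.150 = second stop (hard end of travel). With the button out it is locked down; if the button comes out on the way up, a catch stops it at 0.070 (first stop: squeeze again to go on). Nothing latches at the second stop: let go, and it drops back to rest on the first stop's ledge at 0.092.
- tower_grip (a point): Point on the tower's centre line at the height to grip it, 50 mm above the counter when down; rises with the tower. Axes as socket. Taken from above with the fingers closing along y, one finger lands on the release button and the other on the plain +y side; it is 46 mm wide, 40 mm with the button in.
- release (a joint): Travel in m of the release button: 0 = out, 0.006 = fully in (flush with the side of the tower). A spring returns it; about 2 N starts it and 6 N holds it fully in; the lock frees at about 0.0045. It is on the tower's -y side and rises with the tower.
- release_face (a point): Centre of the outer face of the release button: a black upright rectangular push button 20 mm wide and 32 mm tall, standing 6 mm proud of the tower's -y side, its centre 46 mm above the counter when the tower is down. Axes as socket; it is pressed along +y.
- cover: Loose steel splash cover, upside-down can that stands over the tower on the flange: 112 mm outer diameter, 3 mm wall, open below, closed flat top 92 mm above its rim, 0.28 kg (varies 0.8 to 1.3 times). Origin at the centre of its lower rim, z up. It must rise about 75 mm to clear the tower. Its arched bar handle is on top.
- cover_handle (a point): Middle of the cover's handle bar: a round steel bar of 10 mm diameter and about 64 mm long along the cover's x axis, its centre line 132 mm above the cover's rim and 40 mm above its flat top; free all round, pinch it from above closing along the cover's y. Axes as cover.
- trivet: Fixed round wooden trivet, 180 mm diameter, 12 mm thick, flat on the counter. Origin at the centre of its underside, z up; its top face is at z = 0.012.
- mug: White ceramic mug, 80 mm diameter, 90 mm tall. Origin at the centre of its underside. Bystander.
- jar: Glass jar with steel lid, 56 mm diameter, 85 mm tall. Origin at the centre of its underside. Bystander.
- mill: Dark wooden pepper mill, 54 mm diameter at its foot, 140 mm tall. Origin at the centre of its underside. Bystander.
Not all that is in view belongs to the job. What is shaped like the cover but green is not meant. Of the things that look like the trivet, take the one that is nearest to the robot's base at the start.

How it is judged:
By the outcome, as a careful person would: the job done as asked, in the order asked, and still so for the second after the job is handed in, while the arm keeps its last pose, push and grip.
It also fails if it takes over 51 s, if anything falls off the work surface, if the arm or the gripper's body presses on something with over 40 N, if the wrist force passes 120 N, or if a joint passes its speed limit or range.

## Working session

There is one attempt and no reset: what is moved stays moved. The work goes in short steps, Python scripts to look and compute and a tool call to move; the robot and the scene stay as the last step left them, time stands still between calls to the robot, and variables do not carry over. Pictures are saved under pics/ and viewed, at most 10 in all, crops included, and the job is handed in when it is done.

```bash
mkdir -p pics; cat > h.py <<'E'
from cell import *
import numpy as np, cv2
from scipy.spatial.transform import Rotation as Rn
def cloud(name,save=None):
    im,d=snapshot(name); c=camera_info(name)
    if save: cv2.imwrite(save,im[:,:,::-1])
    K,R,t=map(np.array,(c["mtx"],c["R"],c["t"]))
    v,u=np.mgrid[:480,:640]
    P=np.stack([(u-K[0,2])/K[0,0]*d,(v-K[1,2])/K[1,1]*d,d],-1)
    W=(P-t)@R   # R^T (P-t)
    W[d==0]=np.nan
    return im,d,W
def ray(name,u,v,z):
    c=camera_info(name);K,R,t=map(np.array,(c["mtx"],c["R"],c["t"]))
    o=-R.T@t; r=R.T@np.linalg.inv(K)@np.array([u,v,1.])
    return o+r*(z-o[2])/r[2]
E
python3 - <<'E'
from h import *
for n in("top","side"):
    im,d,W=cloud(n,f"pics/{n}0.png"); np.savez(f"{n}0.npz",im=im,d=d,W=W)
    c=camera_info(n);print(n,-np.array(c["R"]).T@c["t"],(d>0).mean())
s=read_state();print(s)
E
```

```text
top [ 457.21713655   50.25498645 1096.49454452] 0.9959016927083333
side [ 310.73865508 -748.7505956   894.84823168] 0.995732421875
{'time': 0.1, 'joint_pos': array([ 1.18980353,  0.41183092, -0.01272057,  1.59696308,  0.00557732,
        1.1342689 , -0.08217309]), 'dq': array([ 0.00084523, -0.00202144, -0.0001985 , -0.00128672, -0.0001888 ,
        0.0004776 , -0.00021782]), 'tau': array([ 3.39330720e-03, -5.89102077e+01,  6.44232240e-01, -2.91712689e+01,
       -5.37265360e-02,  1.44364365e-02,  4.32230797e-05]), 'eef_pos': array([ 192.17133794, -594.28202095,  243.88510672]), 'orientation': array([-3.10185100e+00, -4.89191181e-01,  4.69963225e-04]), 'ft_force': array([ 0.64659704, -0.09993946, -0.78435059]), 'moment': array([-0.03455289, -0.02844265, -0.00804245]), 'grasp_force': 0.0, 'opening': 1.0017016333758382}
```

View pics/top0.png

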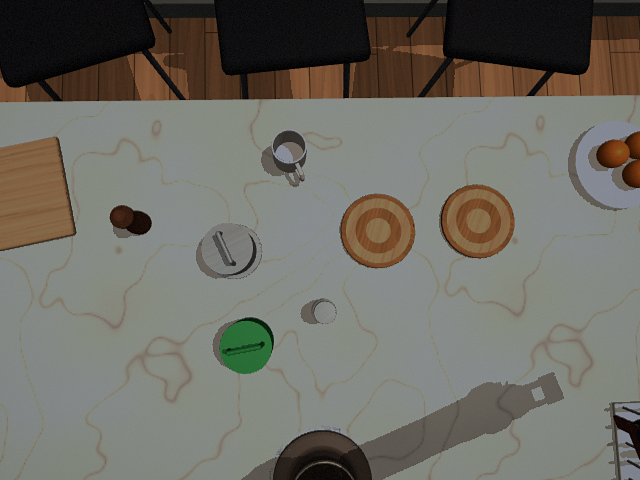

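View pics/side0.png

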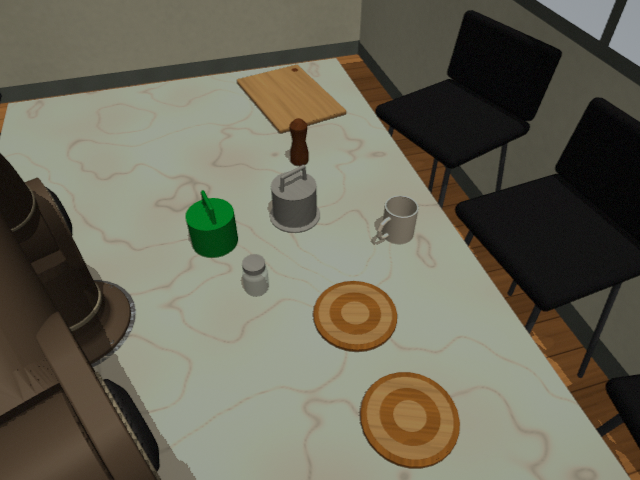

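The top view shows the steel cover at about (228,249), its handle running from (217,233) to (233,264). The trivets are at (378,231) and (478,221), the green decoy at (246,346), the jar at (323,312), the mug at (289,152) and the mill at (122,217). The side view shows the cover at (294,200) and the near trivet at (355,316).

```bash
python3 - <<'E'
from h import *
for n in("top","side"):
    z=np.load(f"{n}0.npz");im,W=z["im"],z["W"]; Z=W[...,2]
    def region(c,r): 
        return np.hypot(W[...,0]-c[0],W[...,1]-c[1])<r
    print(n,"table z",np.nanmedian(Z[region((450,100),40)]))
    c0=ray("top",228,249,90)
    m=region(c0,75)
    hm=m&(Z>118)&(Z<150); P=W[hm]; c=np.median(P,0);
    ctr,size,ang=cv2.minAreaRect(P[:,:2].astype(np.float32))
    vt=np.linalg.svd(P[:,:2]-P[:,:2].mean(0))[2][0] if len(P)<5000 else 0
    print(" handle n",len(P),"rect",ctr,size,ang,"dir deg",np.degrees(np.arctan2(vt[1],vt[0])),"z pct",np.percentile(P[:,2],[50,90,99]))
    tm=m&(Z>85)&(Z<112);P=W[tm];print(" top",len(P),cv2.minEnclosingCircle(P[:,:2].astype(np.float32)),np.median(P[:,2]))
    fm=m&(Z>3)&(Z<12);P=W[fm];print(" flange",cv2.minEnclosingCircle(P[:,:2].astype(np.float32)) if len(P) else 0,np.median(P[:,2]))
    hsv=cv2.cvtColor(im,cv2.COLOR_RGB2HSV)
    for uv in((378,231),(478,221)):
        c=ray("top",*uv,12); m=region(c,110)&(Z>7)&(Z<20);P=W[m]
        print(" trivet",cv2.minEnclosingCircle(P[:,:2].astype(np.float32)),np.median(P[:,2]))
    for nm,uv,h in(("mug",(289,150),90),("jar",(323,312),85),("mill",(122,217),140),("green",(246,346),92)):
        c=ray("top",*uv,h);m=region(c,70)&(Z>20);P=W[m];print(" ",nm,cv2.minEnclosingCircle(P[:,:2].astype(np.float32)),P[:,2].max())
s=read_state();R=Rn.from_rotvec(s["orientation"]).as_matrix();print(R)
E
```

```text
top table z -0.7742580087372453
 handle n 179 rect (528.6072387695312, 195.61485290527344) (74.57230377197266, 10.293225288391113) 23.736459732055664 dir deg -156.20000787894165 z pct [141.0602685  143.5627392  144.72138476]
 top 1930 ((530.0701904296875, 196.08364868164062), 56.07004165649414) 97.24120110195908
 flange ((528.524658203125, 194.34707641601562), 74.69115447998047) 5.442800785598573
 trivet ((570.8005981445312, -150.46099853515625), 89.9017105102539) 11.465323854790832
 trivet ((587.27099609375, -388.9349365234375), 95.27738189697266) 11.409550252477661
  mug ((740.8743896484375, 48.83500671386719), 57.89287567138672) 93.35486584983103
  jar ((386.54833984375, -13.06236743927002), 27.85535430908203) 91.1960273051258
  mill ((600.9268188476562, 412.4077453613281), 27.087289810180664) 142.7748800123232
  green ((318.60113525390625, 159.4397430419922), 56.23518753051758) 140.08010995702045
side table z 0.5623004880585986
 handle n 158 rect (527.51416015625, 195.4949493408203) (78.57493591308594, 12.83290958404541) 23.613025665283203 dir deg -156.6463068347282 z pct [140.24
[... 176 characters left out ...]
297302246094) 6.614730639249388
 trivet ((569.4563598632812, -148.8629913330078), 91.34060668945312) 12.253764931126682
 trivet ((587.6688842773438, -392.36309814453125), 90.42430877685547) 11.839594238483233
  mug ((738.520751953125, 53.42774963378906), 59.577022552490234) 94.36178156931948
  jar ((384.283935546875, -13.75920295715332), 28.865997314453125) 89.90084963622651
  mill ((598.6270141601562, 410.0344543457031), 27.00889778137207) 141.39327805528958
  green ((318.244140625, 159.5114288330078), 58.45774841308594) 141.34237440948573
[[ 9.51462679e-01  3.07763719e-01 -5.14311725e-04]
 [ 3.07764139e-01 -9.51461738e-01  1.33974690e-03]
 [-7.70224383e-05 -1.43300588e-03 -9.99998970e-01]]
```

Units first: shifts go in shares of 750 mm and turns go in shares of 4 rad. So -648 mm / 750 = -0.864, 500 mm / 750 = 0.6667, -0.099 rad / 4 = -0.0248.

Request:
{"fn": "tcp_steps", "kwargs": {"moves": [{"sx":0.0667, "sy":-0.076}, {"sx":0.1333, "sy":-0.1533, "spin":-0.005}, {"sx":0.2, "sy":-0.2293, "spin":-0.01}, {"sx":0.2667, "sy":-0.3067, "spin":-0.015}, {"sx":0.3333, "sy":-0.384, "spin":-0.02}, {"sx":0.4, "sy":-0.4613, "spin":-0.0248}, {"sx":0.4667, "sy":-0.5373, "spin":-0.0248}, {"sx":0.5333, "sy":-0.6147, "spin":-0.0248}, {"sx":0.6, "sy":-0.6907, "spin":-0.0248}, {"sx":0.6667, "sy":-0.768, "spin":-0.0248}, {"sx":0.72, "sy":-0.8293, "spin":-0.0248}, {"sx":0.7467, "sy":-0.86, "spin":-0.0248}, {"sx":0.7507, "sy":-0.864, "spin":-0.0248}, {"sx":0.7507, "sy":-0.864, "spin":-0.0248}], "jaw": 1.0}}

```text
time: 1.85
eef_pos: [528.9, 197.8, 244.2]
orientation: [-3.074, -0.644, 0.001]
ft_force: [-0.1, 0.0, 0.2]
opening: 0.998
grasp_force: 0.0
```

```bash
python3 - <<'E'
from h import *
s=read_state();R=Rn.from_rotvec(s["orientation"]).as_matrix();p=s["eef_pos"]
print(s["time"],p,np.degrees(np.arctan2(R[1,0],R[0,0])),R[:,2]); print("tool delta",R.T@(np.array([528.2,195.6,141])-p))
E
```

```text
1.85 [528.89440022 197.7891192  244.22437582] 23.673292394101885 [-5.99682326e-04  5.55554419e-04 -9.99999666e-01]
tool delta [ -1.48127652   1.80346408 103.22354158]
```

Converted, 103 mm / 750 = 0.1373, 98 mm / 750 = 0.1307.

Request:
{"fn": "tcp_steps", "kwargs": {"moves": [{"sy":0.0027, "sz":0.04}, {"sx":-0.0013, "sy":0.0027, "sz":0.08}, {"sx":-0.0013, "sy":0.0027, "sz":0.1133}, {"sx":-0.0013, "sy":0.0027, "sz":0.1307}, {"sx":-0.0013, "sy":0.0027, "sz":0.1373}, {"sx":-0.0013, "sy":0.0027, "sz":0.1373}, {"sx":-0.0013, "sy":0.0027, "sz":0.1373}]}}

```text
time: 2.72
eef_pos: [529.0, 193.1, 142.5]
orientation: [-3.075, -0.642, -0.002]
ft_force: [-0.5, -0.1, -0.1]
opening: 1.001
grasp_force: 0.0
```

Request:
{"fn": "tcp_steps", "kwargs": {"moves": [{}, {}, {}, {}, {}, {}, {}, {}], "jaw": 0.0, "squeeze": 40}}

```text
time: 3.72
eef_pos: [528.4, 193.2, 141.7]
orientation: [-3.075, -0.642, -0.0]
ft_force: [-0.1, 2.2, 1.4]
opening: 0.129
grasp_force: 0.9
```

Request:
{"fn": "tcp_steps", "kwargs": {"moves": [{}, {}, {}, {}], "jaw": 0.0, "squeeze": 40}}

```text
time: 4.22
eef_pos: [528.5, 193.2, 141.8]
orientation: [-3.075, -0.643, -0.0]
ft_force: [-0.7, 1.8, 2.0]
opening: 0.102
grasp_force: 40.0
```

Request:
{"fn": "tcp_steps", "kwargs": {"moves": [{"sz":-0.0133}, {"sz":-0.0267}, {"sz":-0.04}, {"sz":-0.04}]}}

```text
time: 4.72
eef_pos: [529.1, 193.0, 172.7]
orientation: [3.075, 0.642, 0.003]
ft_force: [0.5, 0.4, -3.2]
opening: 0.105
grasp_force: 40.0
```

Converted, -90 mm / 750 = -0.12, -80 mm / 750 = -0.1067.

Request:
{"fn": "tcp_steps", "kwargs": {"moves": [{"sz":-0.02}, {"sz":-0.0467}, {"sz":-0.08}, {"sz":-0.1067}, {"sz":-0.12}, {"sz":-0.12}, {"sz":-0.12}]}}

```text
time: 5.6
eef_pos: [528.1, 192.6, 260.8]
orientation: [3.075, 0.642, -0.002]
ft_force: [-0.2, -1.0, -3.9]
opening: 0.106
grasp_force: 40.0
```

```bash
python3 - <<'E'
from h import *
s=read_state();print(s["eef_pos"],s["ft_force"],s["opening"])
cloud("top","pics/top1.png");cloud("side","pics/side1.png")
a,b=cv2.imread("pics/top1.png"),cv2.imread("pics/side1.png")
cv2.imwrite("pics/c1.png",np.hstack([a[120:420,80:460],b[60:360,150:530]]))
E
```

```text
[528.08036036 192.61550445 260.83788503] [-0.15807739 -0.98912224 -3.86606572] 0.1059566911757738
```

View pics/c1.png

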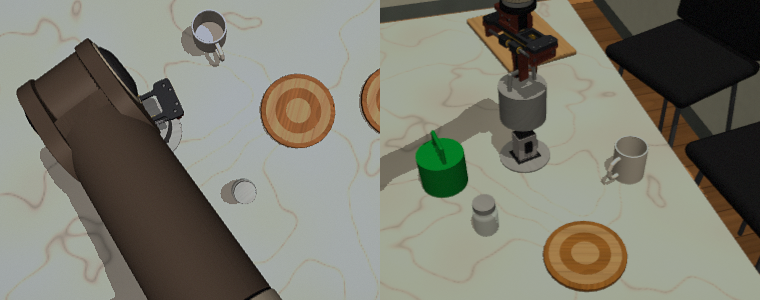

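The cover hangs level from the gripper in the side crop at (522,100). The tower is clear on its flange at (525,150), with the black button facing the side camera.

Converted, 330 mm / 750 = 0.44, -100 mm / 750 = -0.1333.

Request:
{"fn": "tcp_steps", "kwargs": {"moves": [{"sx":-0.0067, "sy":0.0213}, {"sx":-0.02, "sy":0.0667}, {"sx":-0.036, "sy":0.12}, {"sx":-0.052, "sy":0.1733}, {"sx":-0.068, "sy":0.2267}, {"sx":-0.084, "sy":0.28}, {"sx":-0.1, "sy":0.3333}, {"sx":-0.116, "sy":0.384}, {"sx":-0.1267, "sy":0.4187}, {"sx":-0.132, "sy":0.4347}, {"sx":-0.1333, "sy":0.44}, {"sx":-0.1333, "sy":0.44}, {"sx":-0.1333, "sy":0.44}]}}

```text
time: 7.32
eef_pos: [569.0, -148.2, 261.8]
orientation: [-3.074, -0.645, -0.0]
ft_force: [-0.3, 0.1, -3.5]
opening: 0.103
grasp_force: 40.0
```

```bash
python3 - <<'E'
from h import *
im,d,W=cloud("side")
s=read_state();p=s["eef_pos"];print(p)
Z=W[...,2];m=np.hypot(W[...,0]-p[0],W[...,1]-p[1])<80
for lo,hi in((60,p[2]-57),(p[2]-57,p[2]-40)):
    P=W[m&(Z>lo)&(Z<hi)];print(len(P),np.nanpercentile(P,[1,50,99],axis=0))
hsv=cv2.cvtColor(im,cv2.COLOR_RGB2HSV)
E
```

```text
[ 569.03847397 -148.27075553  261.78666789]
1498 [[ 514.5123419  -201.61949126  127.60230414]
 [ 548.18759405 -192.24910562  167.60670403]
 [ 613.19079664 -136.82233808  204.08429149]]
1855 [[ 515.93579425 -201.11603962  205.79956407]
 [ 563.23912683 -162.93815142  218.63307921]
 [ 622.22564027  -95.50999744  221.5272167 ]]
```

Converted, 114.5 mm / 750 = 0.1527, 114 mm / 750 = 0.152.

Request:
{"fn": "tcp_steps", "kwargs": {"moves": [{"sz":0.0133}, {"sz":0.0467}, {"sz":0.0867}, {"sz":0.12}, {"sz":0.14}, {"sz":0.1467}, {"sz":0.1493}, {"sz":0.1507}, {"sz":0.152}, {"sz":0.1527}, {"sz":0.1527}]}}

```text
time: 8.75
eef_pos: [569.2, -149.4, 147.6]
orientation: [3.075, 0.642, 0.001]
ft_force: [-0.3, 1.1, 0.0]
opening: 0.1
grasp_force: 40.0
```

Request:
{"fn": "tcp_steps", "kwargs": {"moves": [{}, {}, {}, {}, {}, {}], "jaw": 0.6}}

```text
time: 9.5
eef_pos: [568.9, -149.6, 147.1]
orientation: [3.075, 0.642, 0.0]
ft_force: [-0.7, -0.2, 0.4]
opening: 0.598
grasp_force: 0.0
```

Request:
{"fn": "tcp_steps", "kwargs": {"moves": [{"sz":-0.02}, {"sz":-0.0533}, {"sz":-0.0933}, {"sz":-0.1333}, {"sz":-0.1493}, {"sz":-0.1493}], "jaw": 1.0}}

```text
time: 10.25
eef_pos: [569.2, -149.6, 260.0]
orientation: [3.074, 0.642, 0.002]
ft_force: [-0.4, -1.3, -0.7]
opening: 1.0
grasp_force: 0.0
```

```bash
python3 - <<'E'
from h import *
im,d,W=cloud("side","pics/side2.png");np.savez("side2.npz",im=im,W=W)
im2,d2,W2=cloud("top","pics/top2.png");np.savez("top2.npz",im=im2,W=W2)
cv2.imwrite("pics/c2.png",np.hstack([cv2.imread("pics/top2.png")[120:420,100:480],cv2.imread("pics/side2.png")[120:420,150:530]]))
for nm,X in(("side",W),("top",W2)):
    Z=X[...,2]
    P=X[(np.hypot(X[...,0]-569,X[...,1]+149)<80)&(Z>96)&(Z<112)]
    if len(P): print(nm,"cover top",len(P),np.median(P[:,2]),cv2.minEnclosingCircle(P[:,:2].astype(np.float32)))
    P=X[(np.hypot(X[...,0]-528,X[...,1]-194)<62)&(Z>66)&(Z<90)]
    if len(P): print(nm,"tower top",len(P),np.median(P[:,2]),cv2.minAreaRect(P[:,:2].astype(np.float32)))
    P=X[(np.hypot(X[...,0]-528,X[...,1]-194)<85)&(Z>3)&(Z<10)]
    if len(P): print(nm,"flange",len(P),cv2.minEnclosingCircle(P[:,:2].astype(np.float32)),P[:,:2].max(0),P[:,:2].min(0))
E
```

```text
side cover top 1764 103.95676864521347 ((569.46923828125, -144.4795379638672), 58.1325798034668)
side tower top 279 77.00644487468277 ((527.9417114257812, 192.92999267578125), (51.569515228271484, 46.55234909057617), 10.439483642578125)
side flange 947 ((528.93603515625, 192.9654998779297), 84.52200317382812) [609.91646673 273.76034871] [446.50106716 112.49671967]
top cover top 495 102.98012302037111 ((570.2904052734375, -146.5345001220703), 56.05222702026367)
top tower top 420 76.00855604002652 ((529.1784057617188, 192.35232543945312), (50.158077239990234, 40.29310607910156), 12.427797317504883)
top flange 1644 ((527.3580932617188, 195.1066131591797), 83.02912902832031) [607.25578406 276.89933662] [448.69579478 112.39454737]
```

View pics/c2.png

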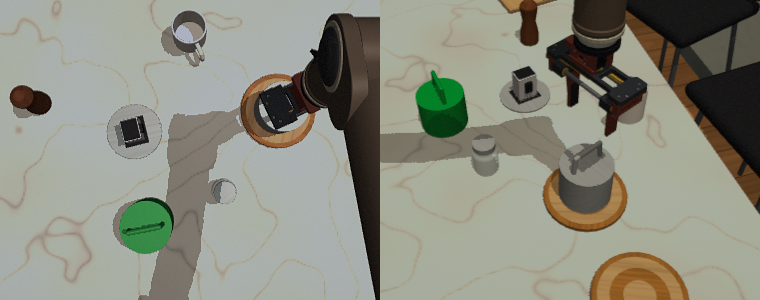

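The cover stands centred on the trivet, upright and released, in the side crop at (585,175). The tower at (525,85) shows its black button on the -y face; the top view gives the tower's yaw as about 12.4° and its centre as (529,192.5).

Converted, -330 mm / 750 = -0.44, 100 mm / 750 = 0.1333, 0.197 rad / 4 = 0.0493.

Request:
{"fn": "tcp_steps", "kwargs": {"moves": [{"sx":0.0133, "sy":-0.044, "spin":0.005}, {"sx":0.0333, "sy":-0.1093, "spin":0.015}, {"sx":0.0533, "sy":-0.1747, "spin":0.025}, {"sx":0.0733, "sy":-0.24, "spin":0.035}, {"sx":0.0933, "sy":-0.3053, "spin":0.045}, {"sx":0.1133, "sy":-0.3707, "spin":0.0493}, {"sx":0.1267, "sy":-0.4147, "spin":0.0493}, {"sx":0.1333, "sy":-0.4373, "spin":0.0493}, {"sx":0.1347, "sy":-0.44, "spin":0.0493}, {"sx":0.1347, "sy":-0.44, "spin":0.0493}, {"sx":0.1347, "sy":-0.44, "spin":0.0493}], "jaw": 1.0}}

```text
time: 11.72
eef_pos: [529.9, 191.6, 259.0]
orientation: [3.123, 0.333, -0.0]
ft_force: [0.3, -0.4, -0.1]
opening: 1.0
grasp_force: 0.0
```

```bash
python3 - <<'E'
from h import *
z=np.load("top2.npz");X=z["W"];Z=X[...,2];P=X[(np.hypot(X[...,0]-528,X[...,1]-194)<62)&(Z>70)&(Z<82)]
S=[];
for k in range(8):
    s=read_state();S.append(s["eef_pos"]);snapshot("side")
p=np.mean(S,0);R=Rn.from_rotvec(s["orientation"]).as_matrix()
print(P[:,:2].mean(0),np.degrees(np.arctan2(*np.linalg.svd(P[:,:2]-P[:,:2].mean(0))[2][0][::-1])))
print(p,np.degrees(np.arctan2(R[1,0],R[0,0])),R.T@(np.array([529,192.6,53])-p))
E
```

```text
[528.88928276 191.92738607] -166.04741320550775
[529.66010635 192.38026215 259.14452214] 12.28225446257787 [ -0.62537573  -0.37264765 206.14441073]
```

Converted, 206 mm / 750 = 0.2747, 203 mm / 750 = 0.2707, -0.01 rad / 4 = -0.0025.

Request:
{"fn": "tcp_steps", "kwargs": {"moves": [{"sz":0.0267, "spin":-0.0025}, {"sz":0.08, "spin":-0.0025}, {"sz":0.14, "spin":-0.0025}, {"sz":0.1933, "spin":-0.0025}, {"sz":0.2333, "spin":-0.0025}, {"sz":0.26, "spin":-0.0025}, {"sz":0.2707, "spin":-0.0025}, {"sz":0.2747, "spin":-0.0025}, {"sz":0.2747, "spin":-0.0025}], "jaw": 1.0}}

```text
time: 13.25
eef_pos: [529.9, 193.5, 53.9]
orientation: [-3.122, -0.352, -0.002]
ft_force: [-0.1, -0.1, -0.0]
opening: 0.999
grasp_force: 0.0
```

Request:
{"fn": "tcp_steps", "kwargs": {"moves": [{}, {}, {}, {}, {}, {}, {}, {}], "jaw": 0.0, "squeeze": 40}}

```text
time: 14.25
eef_pos: [529.5, 193.2, 53.2]
orientation: [3.122, 0.352, 0.0]
ft_force: [0.5, -1.6, 1.3]
opening: 0.452
grasp_force: 40.0
```

Converted, -25 mm / 750 = -0.0333, -22 mm / 750 = -0.0293.

Request:
{"fn": "tcp_steps", "kwargs": {"moves": [{"sz":-0.004}, {"sz":-0.0107}, {"sz":-0.02}, {"sz":-0.0293}, {"sz":-0.0333}, {"sz":-0.0333}]}}

```text
time: 15.0
eef_pos: [529.5, 193.2, 78.5]
orientation: [3.122, 0.352, 0.001]
ft_force: [3.2, -0.2, -2.7]
opening: 0.448
grasp_force: 40.0
```

Request:
{"fn": "tcp_steps", "kwargs": {"moves": [{"sz":-0.0107}, {"sz":-0.0267}, {"sz":-0.0467}, {"sz":-0.0667}, {"sz":-0.0867}, {"sz":-0.1067}, {"sz":-0.1267}, {"sz":-0.144}, {"sz":-0.1533}, {"sz":-0.1573}, {"sz":-0.1573}]}}

```text
time: 16.38
eef_pos: [529.4, 193.2, 196.1]
orientation: [3.122, 0.352, 0.0]
ft_force: [5.0, -1.0, -4.1]
opening: 0.456
grasp_force: 40.0
```

Request:
{"fn": "tcp_steps", "kwargs": {"moves": [{"sz":-0.0027}, {"sz":-0.0053}, {"sz":-0.008}, {"sz":-0.0093}, {"sz":-0.0093}, {"sz":-0.0093}]}}

```text
time: 17.12
eef_pos: [529.4, 193.2, 203.0]
orientation: [3.122, 0.352, -0.0]
ft_force: [4.4, -1.2, -4.4]
opening: 0.451
grasp_force: 40.0
```

Converted, -1 mm / 750 = -0.0013.

Request:
{"fn": "tcp_steps", "kwargs": {"moves": [{"sz":-0.0013}, {"sz":-0.0013}, {"sz":-0.0013}, {"sz":-0.0013}]}}

```text
time: 17.62
eef_pos: [529.4, 193.2, 203.3]
orientation: [-3.122, -0.353, 0.001]
ft_force: [6.8, -0.1, -10.3]
opening: 0.454
grasp_force: 40.0
```

Request:
{"fn": "tcp_steps", "kwargs": {"moves": [{"sz":-0.0013}, {"sz":-0.0013}, {"sz":-0.0013}, {"sz":-0.0013}]}}

```text
time: 18.12
eef_pos: [529.4, 193.2, 203.3]
orientation: [-3.121, -0.353, 0.001]
ft_force: [8.9, 2.0, -18.5]
opening: 0.454
grasp_force: 40.0
```

```bash
python3 - <<'E'
from h import *
cloud("side","pics/side3.png");cloud("top")
cv2.imwrite("pics/c3.png",cv2.resize(cv2.imread("pics/side3.png")[60:360,180:480],None,fx=2,fy=2))
E
```

```text
(no output)
```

View pics/c3.png

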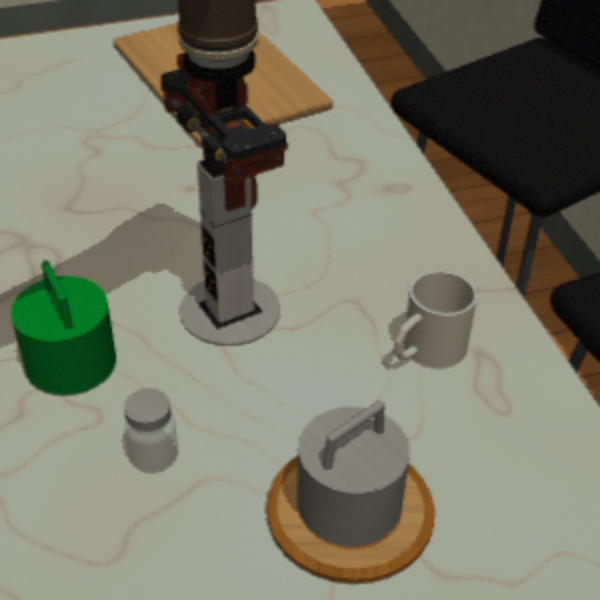

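The tower stands fully raised at its hard stop, in the crop at (228,240), with the finger over the button. The cover is on the trivet at (352,475). I'll ease the upward push slightly and hand in.

Converted, 1 mm / 750 = 0.0013.

Request:
{"fn": "tcp_steps", "kwargs": {"moves": [{"sz":0.0013}, {"sz":0.0013}, {"sz":0.0013}, {"sz":0.0013}]}}

```text
time: 18.73
eef_pos: [529.4, 193.2, 203.3]
orientation: [-3.122, -0.352, 0.001]
ft_force: [7.1, -0.3, -11.2]
opening: 0.453
grasp_force: 40.0
```

```bash
python3 -c "
from cell import *
print(hand_in())"
```

```text
the job is handed in; nothing more can be done
None
```

The job is handed in at 18.7 s: the cover stands upright and released in the middle of the near trivet, and the arm is still holding the tower at its second stop with the button squeezed in; the mug, jar and mill were not touched.

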